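Hold the mirror lid of a specimen case at 45 degrees beside a set square

ROBOT

A 6-joint arm with a two-finger parallel gripper is mounted at the origin on the work surface. World frame = base frame: x ahead of the robot, y to its left, z up, the work surface at z = 0. Lengths are in m, angles in rad, forces in N, time in s.
With the tool pointing down it reaches from about 0.35 to 0.775 m from the base axis. Payload 5.5 kg.
Tool frame: the origin (TCP) lies at the very end of the fingers, on their centre line; the grasp point (between the pads) lies 19 mm behind it; z points along the fingers, y is the line along which they close (so a half turn about z gives the same grasp; the last joint's range is limited). The gripper opens to 85 mm and grips with 20 to 120 N. Pads are 22 mm wide; open, the fingers measure 114 mm over their backs; the gripper's body (76 mm by 85 mm) begins 54 mm behind the grasp point. The pads swing forward as they close: fully open they stand 13 mm farther back than shut.
Start: joints at [-1.362, 0.313, 0.046, 1.304, 0, 1.431], TCP at [0.197, -0.54, 0.231] pointing down, gripper open.
Joint ranges: [-2.76, 2.76], [-0.86, 1.69], [-1.03, 1.26], [-2.2, 2.34], [-1.47, 1.5], [-3.14, 3.14]. Speed limits (rad/s): [2.57, 2.57, 3.14, 3.14, 3.14, 3.14].

INTERFACE

Orientations are given as a unit quaternion [w, x, y, z].
In Python, from workcell import get_state, read_camera, calibration, hand_in gives the robot as it stands.
- The arm moves only by the tool drive_tool, never from a script. Its argument "deltas" is a list that holds one entry, the list of rows, each a list of 7 numbers: the closure in counts, from 0 (fully open) to 255 (shut), then the shift along the tool's x, y, z in m, then the turn, a rotation vector about the tool's x, y, z in degrees. A call has 1 to 12 rows; each row is the pose to reach, as a shift and turn from the pose commanded when the call began, along the tool's axes at that moment; what a row does not reach only later rows make up. A row lasts 1/8 s, in which the tool goes at most 62.5 mm and 10.7 degrees, less where a joint would pass 70% of its speed; a pose out of reach is approached as far as the arm can. A call with a gripper value outside its range is refused whole. The fingers move at their own pace and stop on an object; "newtons" is the grip in N (left out, the last holds). Time passes only in rows, so rows that repeat a pose let the fingers close. It gives the time, the measured TCP pose, the force, the opening and the grip force at its end, in the units of the state.
- get_state(): the state, without advancing time (a new reading comes with each control period).
- read_camera(name): name is "scene" or "top" or "wrist"; returns (picture, depth): 420x560x3 uint8, red, green, blue; 420x560 float32, m along the optical axis (not along the pixel's ray), 0 where there is no reading.
- calibration(name): a dict with "mtx" (3x3 intrinsics, pixels), "world_from_camera" (4x4, takes a point from camera to world coordinates). Camera axes: x right, y up, looking along -z (the intrinsics and any distortion apply to the point x, -y, -z); pixel columns grow to the right and rows downward; lengths in m; the calibration is good to about 2 mm. The wrist camera is an equidistant fisheye: a pixel r from the principal point sees the ray r / f radians off the axis. A picture is of the moment at which its call begins: read the wrist's pose just before it. calibration takes no time and is no camera call; for the wrist camera it gives the pose at the moment of the call.
- hand_in(): hands the job in; it is judged then, once.
The state is a dict: "clock": time; "joint_pos": joint angles; "qvel": joint speeds; "tau": joint torques, N m; "tcp_pos": TCP position; "orientation": TCP orientation; "wrist_force": force on the tool from outside, world axes, zero at the start; "ft_torque": the same for the moment, N m; "finger_gap": finger opening in m; "grip_force": force on a finger pad.
Only numpy, scipy, OpenCV 4.12 (cv2) and the standard library are available. Lean on these libraries where they do the work, as an engineer would, in place of code of your own. Each camera call takes 0.05 s, during which the arm holds its last target. There are 200 camera calls.

TASK

Stand the 45-degree set square (the one whose triangle has two equal legs, not the narrower, steeper one) upright on the table with its flat face flush against the left side wall of the specimen case (left as seen from the robot, facing the bar), wholly within the wall's length, its upright leg towards the lid's bar, and let go of it. Then lift the case's lid by its bar to 45 degrees, parallel with the square's sloping edge, so that the pupils see the specimens in its mirror; the lid falls shut if released, so finish while holding it still at that angle, by the robot alone. Leave the square flush and the other set square, magnifier, book and jar where they are.

Things in the scene. Friction and masses are not known exactly. Their poses are not given: they have to be found in the camera images.
- case: Dark wooden specimen case fixed to the table: 160 mm (x) by 200 mm (y), walls 50 mm high, 60 mm with the closed lid. Origin: centre of its underside, on the table. Own x points from the lid's bar (front, robot side) to the hinge (back), y to its left, z up. The outer face of its left side wall is the plane y = +100 mm.
- lid (a joint): Opening angle of the case's lid in rad: 0 shut, 0.785 is 45 degrees, stop at 1.7. The lid (160 x 194 x 10 mm, about 0.35 kg) is hinged along the back top edge of the case; its front swings up. It falls shut when not held; the hinge is nearly free of friction.
- lid_bar (a point): Middle of the lid's round steel pull bar: 12 mm diameter, 124 mm long, along the case's y, in the lid's mid plane, 45 mm before the lid's front edge (39 mm free space behind the bar), carried by 8 mm arms 60 mm either side of the middle. Shut, its axis is 55 mm above the table; 205 mm from the hinge axis. It may turn in the fingers as the lid rises.
- lid_hinge (a point): Middle of the lid's hinge axis, which runs along the case's y: 80 mm behind the case's centre, 55 mm above the table. It does not move.
- square45: Pale wooden 45-degree set square, 0.12 kg, standing on edge. Origin: underside, z up. Flat face is plane y=0; open triangle fills y 0-14 mm: base leg x -36 (heel) to 55 mm (toe), upright leg at heel, bar sloping to toe (ends at x 59); 95 mm high. Fin behind it, x -7 to 7, y 14 to 64 mm, 75 mm high, is foot and grip: pinch across x near y=42. Placed right, its axes are parallel to the case's.
- square45_heel (a point): Lower edge of the 45-degree square's flat face at the upright leg's end.
- square45_toe (a point): Lower edge of the 45-degree square's flat face at the low end, 91 mm from the heel.
- square60: Bystander: the steeper set square, same make and fin (14 mm thick, 75 mm high) and 86 mm high, but its base leg is only 54 mm long (x -20 to +34 mm). Origin as for the other. The two may stand in either place.
- magnifier: Bystander: black hand magnifier lying flat, ring 86 mm across, 10 mm high, handle along -x to 140 mm. Origin: under the ring's centre.
- book: Bystander: closed book, 200 x 150 x 18 mm. Origin: centre of its underside.
- jar: Bystander: closed jar, 56 mm across, 85 mm high. Origin: centre of its underside.
Not all that is in view belongs to the job. What is shaped like the square45 but green or yellow is not meant.

How it is judged:
On the way, in this order (a step that is already met when the one before it is completed fails the run):
1. the 45-degree square stands flush against the case's left wall, let go, with the lid still down (y of square45_heel in the frame of case between 0.098 and 0.1035 m and y of square45_toe in the frame of case between 0.098 and 0.1035 m and x of square45_heel in the frame of case above -0.086 m and x of square45_toe in the frame of case below 0.086 m and angle between square45's own z axis and vertical below 0.05 rad and height (world z) of square45 below 0.004 m and contact force between each of the arm, the fingers and square45 below 0.2 N and value of joint lid below 0.15 rad), for 0.3 s.
2. the lid is held at 45 degrees (value of joint lid between 0.7154 and 0.8554 rad and contact force between any of the fingers, the arm and lid above 0.4 N), for 0.2 s.
At the end, for the whole second after the job is handed in: Lid still at 45 degrees (within 4), held by the robot alone; 45-degree square upright on the table, untouched, both ends of its flat face within 3.5 mm of the case's left wall and at most 6 mm beyond its length, upright leg towards the bar (all of step 2 and y of square45_heel in the frame of case between 0.098 and 0.1035 m and y of square45_toe in the frame of case between 0.098 and 0.1035 m and x of square45_heel in the frame of case above -0.086 m and x of square45_toe in the frame of case below 0.086 m and angle between square45's own z axis and vertical below 0.05 rad and height (world z) of square45 below 0.004 m and contact force between each of the arm, the fingers, lid and square45 below 0.2 N and velocity of joint lid between -0.05 and 0.05 rad/s and contact force between lid and square60 below 0.2 N and contact force between lid and book below 0.2 N and contact force between lid and jar below 0.2 N and contact force between lid and magnifier below 0.2 N); the arm keeps its last pose, push and grip.
It fails at once if the steeper set square is moved more than 20 mm (distance of square60 from where it was at the start of the episode above 0.02 m).
It fails at once if the magnifier is moved more than 20 mm (distance of magnifier from where it was at the start of the episode above 0.02 m).
It fails at once if the book is moved more than 20 mm (distance of book from where it was at the start of the episode above 0.02 m).
It fails at once if the jar is moved more than 20 mm (distance of jar from where it was at the start of the episode above 0.02 m).
It also fails if it takes over 48 s, if anything falls off the work surface, if the arm or the gripper's body presses on something with over 40 N, if the wrist force passes 120 N, or if a joint passes its speed limit or range.

## Working session

There is one attempt and no reset: what is moved stays moved. The work goes in short steps, Python scripts to look and compute and a tool call to move; the robot and the scene stay as the last step left them, time stands still between calls to the robot, and variables do not carry over. Pictures are saved under pics/ and viewed, at most 10 in all, crops included, and the job is handed in when it is done.

Besides the shell and the picture viewer there is one more tool, called after "Emit:" as name(argument=value, ...), one argument or row to a line, values as JSON. drive_tool: Moves the arm, as the interface text tells. Its arguments: {"type":"object","properties":{"deltas":{"type":"array","items":{"type":"array","items":{"type":"array","items":{"type":"number"}}}},"newtons":{"type":"number"}},"required":["deltas"]}

```bash
mkdir -p pics; ls
python3 - <<'E'
from workcell import *
import cv2,numpy as np
for n in ("scene","top"):
    p,d=read_camera(n); c=calibration(n)
    cv2.imwrite(f"pics/{n}0.png",p[:,:,::-1]); np.savez(f"{n}0.npz",p=p,d=d)
    print(n,c["mtx"],np.round(c["world_from_camera"],4),{k for k in c},(d>0).mean())
s=get_state();print(s)
E
```

```text
pics
scene [[405.49458087   0.         282.43130023]
 [  0.         405.49458087 212.35523137]
 [  0.           0.           1.        ]] [[-0.6762 -0.6328  0.3773  0.8845]
 [ 0.7367 -0.5795  0.3484  0.2818]
 [-0.0018  0.5135  0.8581  0.8366]
 [ 0.      0.      0.      1.    ]] {'world_from_camera', 'mtx'} 0.995829081632653
top [[424.25720887   0.         279.92988721]
 [  0.         424.25720887 217.78986996]
 [  0.           0.           1.        ]] [[ 0.015   0.9991 -0.04    0.4803]
 [-0.9999  0.0149 -0.0038 -0.0214]
 [-0.0032  0.0401  0.9992  1.2586]
 [ 0.      0.      0.      1.    ]] {'world_from_camera', 'mtx'} 0.9957482993197279
{'clock': 0.1, 'joint_pos': array([-1.36161983e+00,  3.13930544e-01,  4.50701675e-02,  1.30356522e+00,
        1.64427763e-05,  1.43119791e+00]), 'qvel': array([ 0.00070584, -0.00051126,  0.00389114,  0.00057864,  0.00168573,
        0.00046098]), 'tau': array([ 2.56462881e-03, -4.81724167e+01,  2.99244297e+01,  1.26828934e-02,
       -1.08741776e-04, -1.13511334e-06]), 'tcp_pos': array([ 0.19640646, -0.539937  ,  0.23048587]), 'orientation': array([-8.14430542e-04,  9.84832677e-01,  1.73504854e-01, -2.01183301e-05]), 'wrist_force': array([-0.79123856,  0.17039506, -0.02333094]), 'ft_torque': array([-0.00755967,  0.02778131,  0.01975311]), 'grip_force': 0.0, 'finger_gap': 0.08544539118246851}
```

View pics/top0.png

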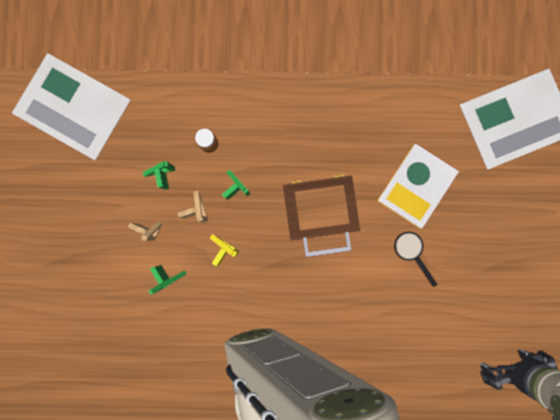

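View pics/scene0.png

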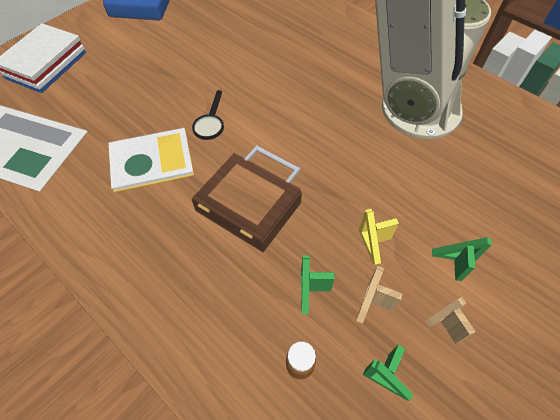

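The top view shows the case at about (322,208) with its bar below it, at (328,245). The pale squares are at (193,208) and (146,231). In the scene view they are at (373,295) and (452,318). Next I'll get heights and shapes from depth.

```bash
cat > h.py <<'E'
from workcell import *
import cv2,numpy as np
def cloud(d,c):
    v,u=np.mgrid[:d.shape[0],:d.shape[1]]; K=c["mtx"]
    x=(u-K[0,2])/K[0,0]*d; y=-(v-K[1,2])/K[1,1]*d
    P=np.stack([x,y,-d,np.ones_like(d)],-1)@c["world_from_camera"].T
    return P[...,:3]
E
python3 - <<'E'
from h import *
out=[]
for n in ("scene","top"):
    z=np.load(n+"0.npz"); p,d=z["p"],z["d"]; W=cloud(d,calibration(n))
    t=W[(abs(W[...,0]-.55)<.25)&(abs(W[...,1]-.1)<.35)]
    print(n,"table z",np.median(t[:,2]))
    hsv=cv2.cvtColor(p,cv2.COLOR_RGB2HSV)
    m=((W[...,2]>.01)&(abs(W[...,0]-.5)<.3)&(W[...,1]>-.3)&(W[...,1]<.5)&(W[...,2]<.15)).astype(np.uint8)
    k,l,st,ce=cv2.connectedComponentsWithStats(m)
    for i in range(1,k):
        if st[i,4]<40: continue
        q=W[l==i]; print(n,st[i],"hsv",np.median(hsv[l==i],0),"lo",q.min(0).round(3),"hi",q.max(0).round(3),"med",np.median(q,0).round(3))
# crop zooms
a=np.load("scene0.npz")["p"][240:350,340:490]; b=np.load("top0.npz")["p"][170:260,110:260]
f=lambda i:cv2.resize(i,(790,int(790*i.shape[0]/i.shape[1])),interpolation=cv2.INTER_CUBIC)
g=np.vstack([f(a),f(b)])[:,:,::-1]; g=cv2.resize(g,None,fx=.56,fy=.56); print(g.shape)
cv2.imwrite("pics/z.png",g)
E
```

```text
scene table z -0.0005357711414002431
scene [ 192  146  110  104 6344] hsv [ 12. 123. 107.] lo [ 0.423 -0.236  0.01 ] hi [ 0.658 -0.018  0.065] med [ 0.567 -0.117  0.059]
scene [360 209  39  55 959] hsv [ 28. 151. 231.] lo [0.395 0.106 0.01 ] hi [0.48  0.192 0.096] med [0.438 0.153 0.052]
scene [ 432  237   60   43 1107] hsv [ 66. 141. 118.] lo [0.313 0.261 0.01 ] hi [0.39  0.348 0.096] med [0.355 0.323 0.052]
scene [301 256  34  58 882] hsv [ 66. 143. 177.] lo [0.584 0.076 0.01 ] hi [0.671 0.152 0.096] med [0.616 0.124 0.059]
scene [357 266  46  58 943] hsv [ 18.  92. 208.] lo [0.516 0.201 0.01 ] hi [0.608 0.274 0.095] med [0.548 0.233 0.057]
scene [427 298  49  45 960] hsv [ 17.  92. 167.] lo [0.461 0.338 0.01 ] hi [0.516 0.411 0.086] med [0.496 0.372 0.056]
scene [286 342  30  37 887] hsv [ 60.   1. 242.] lo [0.726 0.175 0.01 ] hi [0.778 0.23  0.088] med [0.756 0.206 0.083]
scene [ 364  345   49   56 1040] hsv [ 66. 143. 174.] lo [0.612 0.301 0.01 ] hi [0.682 0.396 0.094] med [0.666 0.331 0.06 ]
top table z 0.0008682328592759525
top [195 129  23  24 394] hsv [120.   2. 239.] lo [0.
[... 213 characters left out ...]
67. 164. 159.] lo [0.582 0.074 0.01 ] hi [0.669 0.149 0.099] med [0.609 0.118 0.071]
top [ 283  174   77   82 4278] hsv [ 13. 141. 153.] lo [ 0.425 -0.243  0.012] hi [ 0.656 -0.024  0.069] med [ 0.555 -0.133  0.061]
top [177 191  31  31 371] hsv [ 16. 105. 202.] lo [0.516 0.198 0.01 ] hi [0.606 0.272 0.099] med [0.543 0.223 0.065]
top [128 221  33  20 328] hsv [ 16.  104.  162.5] lo [0.46  0.336 0.01 ] hi [0.516 0.409 0.09 ] med [0.49  0.356 0.062]
top [210 234  29  32 331] hsv [ 27. 195. 235.] lo [0.394 0.103 0.01 ] hi [0.48  0.188 0.097] med [0.436 0.148 0.069]
top [148 265  38  30 429] hsv [ 67. 160. 126.] lo [0.312 0.259 0.01 ] hi [0.389 0.344 0.099] med [0.355 0.317 0.062]
(590, 442, 3)
```

View pics/z.png

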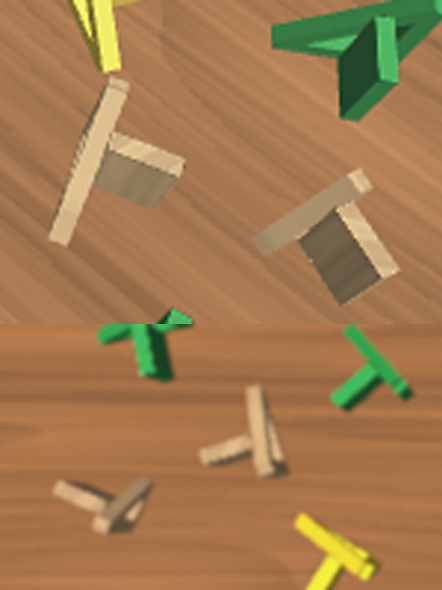

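The top-right pale square in the scene crop, at (0.55,0.23), reaches x 95 mm, so it's square45. The other is 86 mm high, so it's square60. Now fitting poses.

```bash
cat >> h.py <<'E'
def T2(o,a,Q): # world xy -> local
    c,s=np.cos(a),np.sin(a); d=Q-o; return np.stack([d@[c,s],d@[-s,c]],-1)
def line(Q): # robust line: angle, point
    vx,vy,x,y=cv2.fitLine(Q.astype(np.float32),cv2.DIST_HUBER,0,1e-5,1e-5).ravel(); return np.arctan2(vy,vx),np.array([x,y])
E
python3 - <<'E'
from h import *
for n in ("scene","top"):
    z=np.load(n+"0.npz"); W=cloud(z["d"],calibration(n))
    q=W[(W[...,2]>.012)&(W[...,2]<.11)&(W[...,0]>.5)&(W[...,0]<.62)&(W[...,1]>.19)&(W[...,1]<.285)]
    hi=q[q[:,2]>.085]; print(n,"hi",hi.mean(0).round(3), "toe end", q[q[:,0]>q[:,0].max()-.01].mean(0).round(3))
    o=np.array([.55,.215]);a=0.05
    for i in range(8):
        L=T2(o,a,q[:,:2]); pl=L[:,1]<16e-3; fin=L[:,1]>18e-3
        # edges by percentiles in local frame
        hull=cv2.minAreaRect((q[fin,:2]*1000).astype(np.float32))
        fd,fp=line(q[fin,:2])
        a_f=(fd-np.pi/2+np.pi/2)%np.pi-np.pi/2
        pd,pp=line(q[pl,:2]); a_p=(pd+np.pi/2)%np.pi-np.pi/2
        a=a_p
        lo=np.percentile(L[pl],[1,99],0)
        Lf=np.percentile(L[fin],[1,99],0)
        R=np.array([[np.cos(a),-np.sin(a)],[np.sin(a),np.cos(a)]])
        o=o+R@np.array([Lf[:,0].mean(), np.median([lo[0,1],Lf[1,1]-.064,lo[0,1]])])
    print(n,"o",o.round(4),"a_plate",a_p.round(3),"a_fin",a_f.round(3),"plate",lo.round(4).tolist(),"fin",Lf.round(4).tolist())
    # case
    m=(W[...,2]>.053)&(W[...,2]<.072)&(W[...,0]>.4)&(W[...,0]<.68)&(W[...,1]<0)&(W[...,1]>-.26)
    hsv=cv2.cvtColor(z["p"],cv2.COLOR_RGB2HSV)
    wood=m&(hsv[...,1]>60)
    wood=cv2.morphologyEx(wood.astype(np.uint8),cv2.MORPH_OPEN,np.ones((3,3)))>0
    Q=W[wood]; r=cv2.minAreaRect((Q[:,:2]*1000).astype(np.float32)); print(n,"case",r)
    bar=m&~wood&(hsv[...,1]<60); B=W[bar]
    print("bar n",len(B),"z",np.median(B[:,2])); b=cv2.minAreaRect((B[:,:2]*1000).astype(np.float32)); print(b)
E
```

```text
scene hi [0.528 0.21  0.09 ] toe end [0.601 0.235 0.017]
scene o [0.5552 0.2122] a_plate 0.348 a_fin 0.324 plate [[-0.0354, 0.0], [0.0533, 0.0155]] fin [[-0.0073, 0.0186], [0.0073, 0.0637]]
scene case ((564.0977783203125, -129.56314086914062), (168.2907257080078, 195.15225219726562), 9.081439018249512)
bar n 349 z 0.05880289841272823
((458.0202331542969, -145.9802703857422), (53.34796905517578, 129.95156860351562), 9.106696128845215)
top hi [0.527 0.207 0.091] toe end [0.6   0.233 0.018]
top o [0.555 0.209] a_plate 0.361 a_fin 0.324 plate [[-0.0367, -0.0], [0.0544, 0.0149]] fin [[-0.0073, 0.0192], [0.0073, 0.0644]]
top case ((564.2193603515625, -132.54920959472656), (167.0115509033203, 195.34959411621094), 8.930757522583008)
bar n 271 z 0.060720867974636716
((457.93463134765625, -148.85244750976562), (53.76800537109375, 128.1524658203125), 8.59184455871582)
```

Emit:
drive_tool(
  deltas=[
    [[0,0.5945,-0.6248,0.03,0,0,-89.3],[0,0.5945,-0.6248,0.03,0,0,-89.3],[0,0.5945,-0.6248,0.03,0,0,-89.3],[0,0.5945,-0.6248,0.03,0,0,-89.3],[0,0.5945,-0.6248,0.03,0,0,-89.3],[0,0.5945,-0.6248,0.03,0,0,-89.3],[0,0.5945,-0.6248,0.03,0,0,-89.3],[0,0.5945,-0.6248,0.03,0,0,-89.3],[0,0.5945,-0.6248,0.03,0,0,-89.3],[0,0.5945,-0.6248,0.03,0,0,-89.3],[0,0.5945,-0.6248,0.03,0,0,-89.3],[0,0.5945,-0.6248,0.03,0,0,-89.3]],
  ],
  newtons=40,
)

```text
clock: 1.6
tcp_pos: [0.4968, 0.1486, 0.2049]
orientation: [0.0, 0.579, 0.816, -0.0]
wrist_force: [1.6, -1.8, 0.9]
finger_gap: 0.0856
grip_force: 0.0
```

Emit:
drive_tool(
  deltas=[
    [[0,0.0813,0.0756,0.0,0,0,0],[0,0.0813,0.0756,0.0,0,0,0],[0,0.0813,0.0756,0.0,0,0,0],[0,0.0813,0.0756,0.0,0,0,0]],
  ],
)

```text
clock: 2.1
tcp_pos: [0.5403, 0.2478, 0.2044]
orientation: [-0.0, 0.579, 0.816, -0.001]
wrist_force: [-0.4, -0.9, -0.6]
finger_gap: 0.0853
grip_force: 0.0
```

Run:
```python
from h import *
s=get_state(); print(s["tcp_pos"],s["orientation"],s["joint_pos"].round(3))
p,d=read_camera("wrist"); c=calibration("wrist"); print(c)
cv2.imwrite("pics/w1.png",p[:,:,::-1]); np.savez("w1.npz",p=p,d=d)
```

```text
[0.54028131 0.24780574 0.20444886] [-4.16391512e-04  5.78511830e-01  8.15673361e-01 -9.26505275e-04] [ 0.295  0.361  0.048  1.26  -0.     1.529]
{'mtx': array([[325.1922621 ,   0.        , 276.71147496],
       [  0.        , 325.1922621 , 212.92384661],
       [  0.        ,   0.        ,   1.        ]]), 'world_from_camera': array([[ 0.94428246, -0.31193955, -0.10499688,  0.51346232],
       [ 0.32912852,  0.89274726,  0.30769587,  0.32645902],
       [-0.00224683, -0.32510928,  0.94567378,  0.34796895],
       [ 0.        ,  0.        ,  0.        ,  1.        ]])}
```

View pics/w1.png

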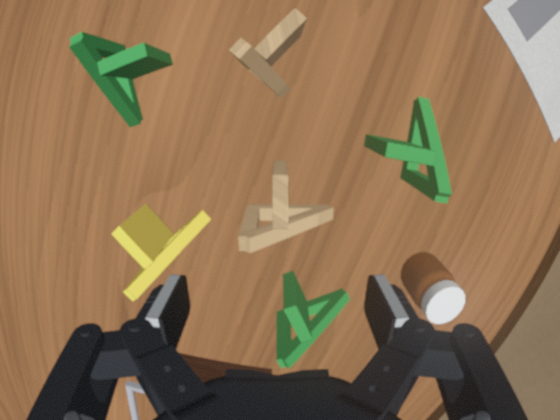

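Wrist view: square45 is at about (285,215), with its fin pointing up at (281,185) and centred between the fingers. I'll refine its pose with the wrist depth.

```bash
cat >> h.py <<'E'
def wcloud(d,c):
    v,u=np.mgrid[:d.shape[0],:d.shape[1]]; K=c["mtx"]
    a=(u-K[0,2])/K[0,0]; b=(v-K[1,2])/K[1,1]; r=np.hypot(a,b)+1e-12
    t=np.tan(np.minimum(r,1.5))/r
    P=np.stack([a*t*d,-b*t*d,-d,np.ones_like(d)],-1)@c["world_from_camera"].T
    return P[...,:3]
def fitsq(q,o,a):
    for i in range(8):
        L=T2(o,a,q[:,:2]); pl=L[:,1]<16e-3; fin=L[:,1]>18e-3
        fd,fp=line(q[fin,:2]); a_f=(fd-np.pi/2+np.pi/2)%np.pi-np.pi/2
        pd,pp=line(q[pl,:2]); a_p=(pd+np.pi/2)%np.pi-np.pi/2
        a=a_p; lo=np.percentile(L[pl],[1,99],0); Lf=np.percentile(L[fin],[1,99],0)
        R=np.array([[np.cos(a),-np.sin(a)],[np.sin(a),np.cos(a)]])
        o=o+R@np.array([Lf[:,0].mean(),lo[0,1]])
    return o.round(4),a_p.round(3),a_f.round(3),lo.round(4).tolist(),Lf.round(4).tolist()
E
python3 - <<'E'
from h import *
z=np.load("w1.npz"); W=wcloud(z["d"],calibration("wrist"))
hsv=cv2.cvtColor(z["p"],cv2.COLOR_RGB2HSV)
t=W[100:300:5,200:350:5].reshape(-1,3); print("table",np.median(t[:,2]))
m=(W[...,2]>.012)&(W[...,2]<.11)&(W[...,0]>.5)&(W[...,0]<.62)&(W[...,1]>.18)&(W[...,1]<.285)&(hsv[...,0]<25)&(hsv[...,1]<140)
q=W[m]; print(len(q)); print(fitsq(q,np.array([.555,.21]),.335))
E
```

```text
table 0.0010049699598569106
3427
(array([0.5746, 0.2106]), np.float32(0.178), np.float32(0.906), [[-0.0567, -0.0008], [0.0305, 0.0158]], [[-0.0357, 0.0181], [0.0343, 0.0666]])
```

Run:
```python
from h import *
z=np.load("w1.npz"); W=wcloud(z["d"],calibration("wrist"))
hsv=cv2.cvtColor(z["p"],cv2.COLOR_RGB2HSV)
m=(W[...,2]>.012)&(W[...,2]<.11)&(W[...,0]>.5)&(W[...,0]<.62)&(W[...,1]>.18)&(W[...,1]<.285)
k,l,st,ce=cv2.connectedComponentsWithStats(m.astype(np.uint8)); print(st[st[:,4]>50])
q=W[l==l[215,285]] if l[215,285] else W[l==1+np.argmax(st[1:,4])]
f=q[(q[:,2]>.070)&(q[:,2]<.080)]
L=T2(np.array([.5551,.2106]),.335,q[:,:2])
for lo,hi in ((.012,.03),(.03,.05),(.05,.07),(.07,.08),(.08,.1)):
    s=(q[:,2]>lo)&(q[:,2]<=hi); print(lo,s.sum(),np.percentile(L[s],[2,50,98],0).round(4).tolist())
s=(q[:,2]>.071)&(L[:,1]>.02)&(abs(L[:,0])<.015)
print("fin top",s.sum(),q[s].mean(0),cv2.minAreaRect((L[s]*1000).astype(np.float32)))
```

```text
[[     0      0    560    420 231773]
 [   238    162     96     91   3427]]
0.012 699 [[-0.0328, 0.0014], [0.0179, 0.0127], [0.0578, 0.0642]]
0.03 509 [[-0.0339, 0.0013], [0.0223, 0.0143], [0.04, 0.0642]]
0.05 491 [[-0.0341, 0.0012], [0.0041, 0.0142], [0.0201, 0.0641]]
0.07 1154 [[-0.0299, 0.0027], [-0.0015, 0.0326], [0.0072, 0.0637]]
0.08 574 [[-0.0347, 0.0008], [-0.0231, 0.0097], [-0.0104, 0.0149]]
fin top 786 [0.54160282 0.25130284 0.07569731] ((0.8125238418579102, 42.11326217651367), (44.032493591308594, 13.72469711303711), 89.4986801147461)
```

Emit:
drive_tool(
  deltas=[
    [[0,0,0,0.06,0,0,0],[0,0,0,0.11,0,0,0],[0,0,0,0.15,0,0,0],[0,0,0,0.168,0,0,0],[0,0,0,0.168,0,0,0],[0,0,0,0.168,0,0,0]],
  ],
)

```text
clock: 2.9
tcp_pos: [0.5417, 0.2475, 0.0385]
orientation: [0.001, 0.579, 0.815, 0.001]
wrist_force: [0.3, 0.4, 0.3]
finger_gap: 0.0853
grip_force: 0.0
```

Emit:
drive_tool(
  deltas=[
    [[255,0,0,0,0,0,0],[255,0,0,0,0,0,0],[255,0,0,0,0,0,0],[255,0,0,0,0,0,0],[255,0,0,0,0,0,0],[255,0,0,0,0,0,0]],
  ],
  newtons=40,
)

```text
clock: 3.65
tcp_pos: [0.5412, 0.2483, 0.0374]
orientation: [0.0, 0.579, 0.816, 0.0]
wrist_force: [-0.2, -0.0, 2.9]
finger_gap: 0.0136
grip_force: 40.0
```

Emit:
drive_tool(
  deltas=[
    [[255,0,0,-0.04,0,0,0],[255,0,0,-0.09,0,0,0],[255,0,0,-0.13,0,0,0],[255,-0.04,-0.016,-0.13,0,0,2],[255,-0.09,-0.036,-0.13,0,0,5],[255,-0.14,-0.057,-0.13,0,0,8],[255,-0.19,-0.077,-0.13,0,0,10.35],[255,-0.2176,-0.0881,-0.13,0,0,10.35],[255,-0.2176,-0.0881,-0.13,0,0,10.35],[255,-0.2176,-0.0881,-0.13,0,0,10.35],[255,-0.2176,-0.0881,-0.13,0,0,10.35]],
  ],
)

```text
clock: 5.03
tcp_pos: [0.5296, 0.0148, 0.167]
orientation: [-0.0, 0.649, 0.761, -0.0]
wrist_force: [0.5, -0.9, -0.8]
finger_gap: 0.013
grip_force: 39.7
```

Run:
```python
from h import *
s=get_state(); print(s["tcp_pos"],s["orientation"],s["wrist_force"],s["finger_gap"])
p,d=read_camera("scene"); cv2.imwrite("pics/s2.png",p[:,:,::-1]); np.savez("s2.npz",p=p,d=d)
p,d=read_camera("wrist"); np.savez("w2.npz",p=p,d=d); c=calibration("wrist")
W=wcloud(d,c)
# lid from near
m=(W[...,2]>.050)&(W[...,2]<.072)&(W[...,1]<.0)&(W[...,1]>-.27)&(W[...,0]>.4)&(W[...,0]<.7)
print(m.sum())
cv2.imwrite("pics/both2.png",np.vstack([cv2.imread("pics/s2.png")[100:350,150:450],p[170:,130:430,::-1]]))
```

```text
[0.52959848 0.01475399 0.16700436] [-2.16457661e-04  6.49304200e-01  7.60528768e-01 -4.87446360e-05] [ 0.5079794  -0.87860359 -0.7941071 ] 0.013029961761919541
4248
```

View pics/both2.png

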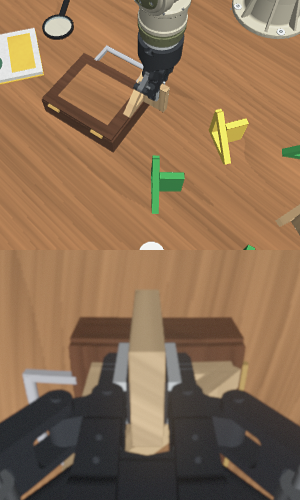

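The square is held upright beside the case's left wall, and the wall shows in the wrist view at rows 490-515, roughly level. I'll measure the wall's line from the wrist depth.

Run:
```python
from h import *
z=np.load("w2.npz"); W=wcloud(z["d"],calibration("wrist")); hsv=cv2.cvtColor(z["p"],cv2.COLOR_RGB2HSV)
c0=np.array([.561,-.1315]);a0=np.radians(8.95)
L=T2(c0,a0,W[...,:2])
w=(W[...,2]>.008)&(W[...,2]<.042)&(abs(L[...,1]-.1)<.02)&(abs(L[...,0])<.1)
e=w&(abs(L[...,0])<.09); a,pt=line(W[e][:,:2]); print("wall",w.sum(),np.degrees(a),T2(c0,a0,pt[None]),np.percentile(L[e],[1,50,99],0).round(4).tolist())
print("tcp in case",T2(c0,a0,get_state()["tcp_pos"][None,:2]))
# held square: fin end and sides
f=(W[...,2]>.14)&(W[...,2]<.23)&(hsv[...,0]<25)&(hsv[...,1]>60)&(hsv[...,2]>90)&(abs(L[...,0]+.008)<.03)&(L[...,1]>.12)
q=W[f];print(len(q),np.percentile(L[f],[1,50,99],0).round(4).tolist(),np.percentile(q[:,2],[1,99]))
```

```text
wall 1935 8.75274 [[0.00313888 0.1003308 ]] [[-0.0768, 0.0994], [0.0163, 0.1004], [0.0799, 0.1012]]
tcp in case [[-0.00820585  0.14934627]]
5544 [[-0.0308, 0.1228], [-0.008, 0.1618], [0.0126, 0.1744]] [0.14302717 0.21427885]
```

Emit:
drive_tool(
  deltas=[
    [[255,0,0,0.05,0,0,0],[255,0,0,0.095,0,0,0],[255,0,0,0.12,0,0,0],[255,0,0,0.1285,0,0,0],[255,0,0,0.1285,0,0,0],[255,-0.004,0,0.1285,0,0,0],[255,-0.007,0,0.1285,0,0,0],[255,-0.007,0,0.1285,0,0,0],[255,-0.007,0,0.1285,0,0,0]],
  ],
)

```text
clock: 6.25
tcp_pos: [0.5309, 0.0066, 0.0389]
orientation: [0.0, 0.65, 0.76, 0.0]
wrist_force: [-0.7, -0.4, -0.4]
finger_gap: 0.0135
grip_force: 39.5
```

Emit:
drive_tool(
  deltas=[
    [[255,-0.0015,0,0,0,0,0],[255,-0.003,0,0,0,0,0],[255,-0.003,0,0,0,0,0],[255,-0.003,0,0,0,0,0]],
  ],
)

```text
clock: 6.75
tcp_pos: [0.5311, 0.0053, 0.0388]
orientation: [-0.001, 0.65, 0.76, 0.001]
wrist_force: [-0.6, 6.2, 1.0]
finger_gap: 0.0133
grip_force: 40.0
```

Emit:
drive_tool(
  deltas=[
    [[255,0,0,0.001,0,0,0],[255,0.0005,0,0.002,0,0,0],[255,0.0005,0,0.002,0,0,0],[255,0.0005,0,0.002,0,0,0]],
  ],
)

```text
clock: 7.25
tcp_pos: [0.5311, 0.0054, 0.0374]
orientation: [-0.001, 0.65, 0.76, 0.001]
wrist_force: [-1.0, 5.5, 5.3]
finger_gap: 0.0137
grip_force: 40.5
```

Emit:
drive_tool(
  deltas=[
    [[200,0,0,0,0,0,0],[150,0,0,0,0,0,0],[100,0,0,0,0,0,0],[40,0,0,0,0,0,0],[40,0,0,0,0,0,0],[40,0,0,-0.03,0,0,0],[40,0,0,-0.08,0,0,0],[40,0,0,-0.13,0,0,0],[40,0.06,0,-0.16,0,0,0],[40,0.06,0,-0.16,0,0,0]],
  ],
)

```text
clock: 8.5
tcp_pos: [0.5228, 0.0658, 0.1995]
orientation: [0.002, 0.649, 0.761, 0.002]
wrist_force: [0.1, -0.7, -0.4]
finger_gap: 0.0717
grip_force: 0.0
```

Run:
```python
from h import *
s=get_state(); print(s["tcp_pos"],s["orientation"],s["wrist_force"],s["finger_gap"])
p,d=read_camera("wrist"); np.savez("w3.npz",p=p,d=d); W=wcloud(d,calibration("wrist"))
cv2.imwrite("pics/w3.png",p[:,:,::-1])
c0=np.array([.561,-.1315]);a0=np.radians(8.95); L=T2(c0,a0,W[...,:2])
hsv=cv2.cvtColor(p,cv2.COLOR_RGB2HSV)
R=(abs(L[...,0]+.005)<.12)&(L[...,1]>.08)&(L[...,1]<.19)&(W[...,2]>.008)&(W[...,2]<.11)
dark=R&(hsv[...,2]<130)&(L[...,1]<.106)&(W[...,2]<.045)
print("wall",dark.sum(),np.percentile(L[dark],[1,50,99],0).round(4).tolist())
for lo,hi in ((.008,.03),(.03,.05),(.05,.07),(.07,.08),(.08,.1)):
    s=R&(W[...,2]>lo)&(W[...,2]<=hi)&(L[...,1]>.097)&(hsv[...,2]>=130)
    print(lo,s.sum(),np.percentile(L[s],[2,50,98],0).round(4).tolist())
    for n,t in(("heelside",s&(L[...,0]<-.02)),("toeside",s&(L[...,0]>.005))):
        if t.sum()>20: print("  ",n,t.sum(),np.percentile(L[t][:,1],[3,97]).round(4))
```

```text
[0.52275132 0.06578426 0.19947856] [0.00168002 0.64860041 0.76112543 0.00166174] [ 0.10927803 -0.72723881 -0.3613974 ] 0.07168506663667265
wall 1213 [[-0.0784, 0.0985], [0.0289, 0.0998], [0.0778, 0.1011]]
0.008 911 [[-0.0427, 0.0999], [0.0062, 0.1132], [0.0477, 0.1646]]
   heelside 259 [0.0998 0.1146]
   toeside 469 [0.1001 0.1144]
0.03 601 [[-0.044, 0.0999], [0.0087, 0.1134], [0.0285, 0.1647]]
   heelside 128 [0.1    0.1147]
   toeside 332 [0.1    0.1141]
0.05 543 [[-0.0438, 0.1006], [-0.0095, 0.1139], [0.0081, 0.1647]]
   heelside 183 [0.1125 0.1149]
   toeside 45 [0.0999 0.1137]
0.07 1011 [[-0.0412, 0.1025], [-0.0114, 0.1327], [-0.0027, 0.164]]
   heelside 142 [0.113  0.1145]
0.08 465 [[-0.0444, 0.1], [-0.0333, 0.11], [-0.0208, 0.1148]]
   heelside 460 [0.1003 0.1147]
```

View pics/w3.png

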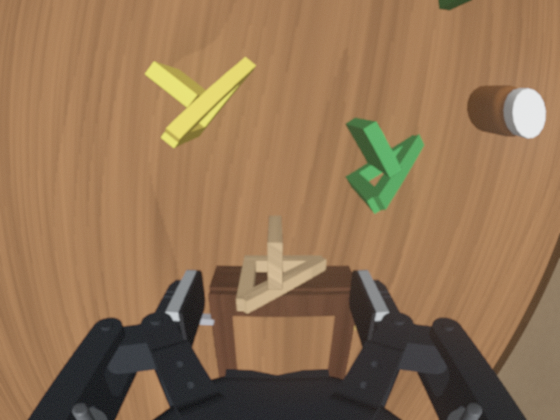

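The square is flush: both ends of its face are at about y=0.100 in the case frame, heel side towards the bar. Next, the bar.

Emit:
drive_tool(
  deltas=[
    [[135,-0.05,-0.03,0,0,0,0],[135,-0.1,-0.06,0,0,0,0],[135,-0.15,-0.09,0,0,0,0],[135,-0.2005,-0.1186,0,0,0,0],[135,-0.2005,-0.1186,0,0,0,0],[135,-0.2005,-0.1186,0.05,0,0,0],[135,-0.2005,-0.1186,0.07,0,0,0],[135,-0.2005,-0.1186,0.07,0,0,0],[135,-0.2005,-0.1186,0.07,0,0,0]],
  ],
)

```text
clock: 9.68
tcp_pos: [0.4363, -0.1527, 0.1271]
orientation: [0.0, 0.65, 0.76, -0.0]
wrist_force: [0.2, -0.4, -0.5]
finger_gap: 0.0401
grip_force: 0.0
```

Run:
```python
from h import *
s=get_state(); print(s["tcp_pos"],s["orientation"],s["wrist_force"],s["finger_gap"])
c0=np.array([.561,-.1315]);a0=np.radians(8.95)
print("tcp in case",T2(c0,a0,s["tcp_pos"][None,:2]))
p,d=read_camera("wrist"); W=wcloud(d,calibration("wrist"));L=T2(c0,a0,W[...,:2])
cv2.imwrite("pics/w4.png",p[:,:,::-1])
b=(W[...,2]>.045)&(W[...,2]<.07)&(L[...,0]>-.15)&(L[...,0]<-.09)&(abs(L[...,1])<.07)
print(b.sum(),np.percentile(L[b],[2,50,98],0).round(4).tolist())
```

```text
[ 0.43628081 -0.15274525  0.12713265] [ 1.76912568e-04  6.49637780e-01  7.60243858e-01 -4.73389303e-06] [ 0.20719518 -0.38777116 -0.45193849] 0.040128611112915664
tcp in case [[-0.12650585 -0.00158371]]
3938 [[-0.129, -0.0621], [-0.1213, 0.0125], [-0.0938, 0.0641]]
```

View pics/w4.png

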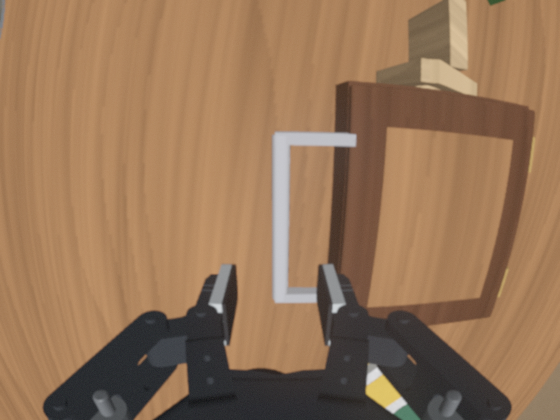

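The bar runs between the open fingers, at image column 281 and rows 133-300. I'll descend and close on it.

Emit:
drive_tool(
  deltas=[
    [[135,0,0.002,0.04,0,0,0],[135,0,0.002,0.075,0,0,0],[135,0,0.002,0.091,0,0,0],[135,0,0.002,0.091,0,0,0],[135,0,0.002,0.091,0,0,0],[255,0,0.002,0.091,0,0,0],[255,0,0.002,0.091,0,0,0],[255,0,0.002,0.091,0,0,0],[255,0,0.002,0.091,0,0,0],[255,0,0.002,0.091,0,0,0]],
  ],
  newtons=30,
)

```text
clock: 10.98
tcp_pos: [0.4388, -0.153, 0.0367]
orientation: [0.001, 0.65, 0.76, 0.0]
wrist_force: [0.5, 0.1, 6.7]
finger_gap: 0.0111
grip_force: 29.4
```

Emit:
drive_tool(
  deltas=[
    [[255,0,0.0008,-0.0179,0,0,0],[255,0,0.0031,-0.0356,0,0,0],[255,0,0.007,-0.0531,0,0,0],[255,0,0.0124,-0.0701,0,0,0],[255,0,0.0192,-0.0866,0,0,0],[255,0,0.0275,-0.1025,0,0,0],[255,0,0.0275,-0.1025,0,0,0],[255,0,0.0275,-0.1025,0,0,0]],
  ],
)

```text
clock: 11.98
tcp_pos: [0.4636, -0.1491, 0.138]
orientation: [-0.0, 0.65, 0.76, -0.002]
wrist_force: [-4.5, -4.5, 0.7]
finger_gap: 0.0104
grip_force: 29.5
```

Emit:
drive_tool(
  deltas=[
    [[255,0,0.0046,-0.0077,0,0,0],[255,0,0.0096,-0.0151,0,0,0],[255,0,0.015,-0.0223,0,0,0],[255,0,0.0205,-0.0293,0,0,0],[255,0,0.0265,-0.036,0,0,0],[255,0,0.0325,-0.0425,0,0,0],[255,0,0.0325,-0.0425,0,0,0],[255,0,0.0325,-0.0425,0,0,0],[255,0,0.0325,-0.0425,0,0,0]],
  ],
)

```text
clock: 13.1
tcp_pos: [0.4934, -0.1445, 0.1809]
orientation: [-0.002, 0.65, 0.76, -0.004]
wrist_force: [-11.4, -4.8, 9.1]
finger_gap: 0.011
grip_force: 29.9
```

Run:
```python
from h import *
s=get_state(); print(s["tcp_pos"],s["orientation"],s["wrist_force"],s["finger_gap"],s["grip_force"])
c0=np.array([.561,-.1315]);a0=np.radians(8.95)
t=T2(c0,a0,s["tcp_pos"][None,:2])[0]; print("tcp case",t,"ang",np.degrees(np.arctan2(s["tcp_pos"][2]+.019-.055,.08-t[0])))
V=[]
for n in("scene","top"):
    p,d=read_camera(n); W=cloud(d,calibration(n));L=T2(c0,a0,W[...,:2]); V.append(p[100:330,150:450] if n=="scene" else p[120:300,150:450])
    r=0.08-L[...,0]; m=(abs(L[...,1])<.09)&(r>-.01)&(r<.16)&(W[...,2]>.075)&(W[...,2]<.2)
    Q=np.stack([r[m],W[m][:,2]],-1); a,pt=line(Q); h=pt+(0-pt[0])/np.cos(a)*np.array([np.cos(a),np.sin(a)])
    print(n,m.sum(),"lid deg",np.degrees(a),"at hinge z",h)
    s2=(L[...,1]>.096)&(L[...,1]<.18)&(abs(L[...,0])<.07)&(W[...,2]>.01)&(W[...,2]<.11)
    for k,t in(("heel",s2&(L[...,0]<-.02)),("toe",s2&(L[...,0]>.01))): print(k,t.sum(),np.percentile(L[t],[2,98],0).round(4).tolist())
cv2.imwrite("pics/f.png",np.vstack(V)[:,:,::-1])
```

```text
[ 0.49338504 -0.14448048  0.18088217] [-0.00152497  0.65048492  0.75950955 -0.00350538] [-11.41534766  -4.77006698   9.08517619] 0.011014847320484241 29.927071630954742
tcp case [-0.06881112 -0.00230341] ang 44.23355926575943
scene 5080 lid deg 42.61584 at hinge z [0.         0.06248143]
heel 141 [[-0.0452, 0.1018], [-0.0206, 0.1158]]
toe 372 [[0.0115, 0.0965], [0.0688, 0.1157]]
top 1848 lid deg 42.637573 at hinge z [0.         0.06333253]
heel 70 [[-0.0664, 0.0961], [-0.0205, 0.1127]]
toe 85 [[0.0109, 0.0961], [0.0643, 0.1126]]
```

View pics/f.png

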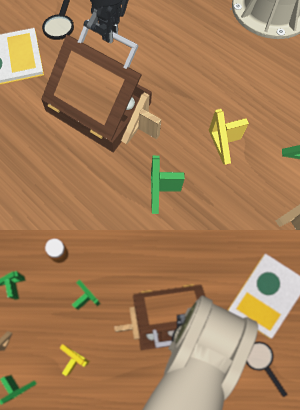

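Emit:
drive_tool(
  deltas=[
    [[255,0,0.0015,-0.0035,0,0,0],[255,0,0.003,-0.007,0,0,0],[255,0,0.003,-0.007,0,0,0],[255,0,0.003,-0.007,0,0,0],[255,0,0.003,-0.007,0,0,0],[255,0,0.003,-0.007,0,0,0]],
  ],
)

```text
clock: 13.95
tcp_pos: [0.4996, -0.1435, 0.1877]
orientation: [0.0, 0.65, 0.76, -0.001]
wrist_force: [-2.7, -4.9, 1.6]
finger_gap: 0.0107
grip_force: 29.6
```

```bash
cat > chk.py <<'E'
from h import *
s=get_state(); print(s["clock"],s["tcp_pos"],s["wrist_force"],s["finger_gap"],s["grip_force"])
c0=np.array([.561,-.1315]);a0=np.radians(8.95)
t=T2(c0,a0,s["tcp_pos"][None,:2])[0]; print("tcp case",t,"ang",np.degrees(np.arctan2(s["tcp_pos"][2]+.019-.055,.08-t[0])))
for n in("scene","top"):
    p,d=read_camera(n); W=cloud(d,calibration(n));L=T2(c0,a0,W[...,:2])
    r=0.08-L[...,0]
    for z0,z1 in((.08,.14),(.075,.2)):
        m=(L[...,1]<.085)&(L[...,1]>.02 if n=="top" else L[...,1]>-.085)&(r>.0)&(r<.12)&(W[...,2]>z0)&(W[...,2]<z1)
        a,pt=line(np.stack([r[m],W[m][:,2]],-1)); print(n,m.sum(),"lid deg",np.degrees(a))
    s2=(L[...,1]>.099)&(L[...,1]<.18)&(abs(L[...,0])<.07)&(W[...,2]>.01)&(W[...,2]<.11)
    for k,u in(("heel",s2&(L[...,0]<-.02)),("toe",s2&(L[...,0]>.01))): print(k,u.sum(),np.percentile(L[u],[2,98],0).round(4).tolist())
E
python3 chk.py
```

```text
13.95 [ 0.49959065 -0.14348392  0.18769818] [-2.69293173 -4.85253855  1.56344391] 0.010692154776675214 29.63046133518219
tcp case [-0.06252603 -0.00228441] ang 46.785561302527235
scene 2645 lid deg 45.50757
scene 4527 lid deg 45.144302
heel 142 [[-0.0452, 0.1015], [-0.0211, 0.1159]]
toe 280 [[0.0112, 0.0995], [0.0675, 0.1158]]
top 471 lid deg 45.447807
top 879 lid deg 44.9946
heel 54 [[-0.0632, 0.099], [-0.0207, 0.1129]]
toe 61 [[0.0107, 0.0993], [0.0479, 0.1127]]
```

Emit:
drive_tool(
  deltas=[
    [[255,0,0,0,0,0,0],[255,0,0,0,0,0,0],[255,0,0,0,0,0,0],[255,0,0,0,0,0,0],[255,0,0,0,0,0,0],[255,0,0,0,0,0,0]],
  ],
)

```text
clock: 14.8
tcp_pos: [0.4996, -0.1435, 0.1877]
orientation: [0.0, 0.65, 0.76, -0.001]
wrist_force: [-3.7, -4.6, 1.1]
finger_gap: 0.0109
grip_force: 29.6
```

```bash
python3 chk.py && python3 -c "from workcell import hand_in; print(hand_in())"
```

```text
14.8 [ 0.49958377 -0.14349177  0.18770226] [-3.70278789 -4.61786996  1.13459915] 0.010917272490280367 29.630594551563263
tcp case [-0.06253404 -0.00229109] ang 46.78472261314211
scene 2645 lid deg 45.395542
scene 4523 lid deg 45.13516
heel 145 [[-0.0457, 0.1014], [-0.0203, 0.1158]]
toe 286 [[0.0114, 0.0993], [0.0669, 0.1156]]
top 475 lid deg 45.243565
top 878 lid deg 45.082714
heel 51 [[-0.0458, 0.0993], [-0.0208, 0.1129]]
toe 60 [[0.0106, 0.0993], [0.0482, 0.1127]]
the job is handed in; nothing more can be done
None
```

I handed in the job at about 15 s: the 45-degree square stands released and flush against the case's left wall (both ends within about 1 mm by camera), and the gripper holds the lid still by its bar at about 45 degrees; the hand-in returned no verdict.

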